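Reload the ticket printer and click its cover shut

TASK

The ticket printer is out of labels: put the wider of the two label cassettes into its well, fully home, with the end that the label strip comes out of towards the printer's front, then swing the cover down and press it until its catch clicks and holds it shut. Leave the narrow cassette where it lies.

Things in the scene. Friction and masses are not known exactly. Their poses are not given: they have to be found in the camera images.
- printer: pale grey label printer, fixed on the counter; lower housing 190 (x) x 130 (y) x 75 mm high. Origin: centre of its underside; x points from its front (round key, tear bar) to its hinge side, z up. The well in its top is a 108 (x) x 56 (y) mm pocket centred on the origin, floor 40 mm and rim 75 mm above the counter, the upper 8 mm of its walls flared at 45 degrees
- well (a point): centre of the well's floor, 40 mm above the counter; axes as the printer's
- cover_hinge (a point): middle of the cover's hinge axis, 85 mm behind the printer's origin and 75 mm above the counter; the axis lies along the printer's y
- cover (a joint): cover angle, rad: 0 shut, grows as its front lifts, stop 1.15; starts near 1.0 leaning over the well and stays where left. Shut: a dome 180 mm long from hinge to front, 130 wide, roof 130 mm above the counter, last 20 mm bevelled. A spring lifts it from nearly shut until its front hooks snap past the catch: about 10 N at the thumb ribs, in the last 10 mm
- cover_press (a point): middle of the ribbed thumb area on the outside of the cover's roof, 141 mm in front of the hinge and 55 mm above the hinge plane in the cover's frame; z is the roof's outward normal
- wide_cassette: black label cassette, 100 (x) x 48 (y) x 75 mm high, 0.17 kg, loose, upright; flat sides; a 72 mm round drum (axis along y, 8 mm behind and 39 mm above the origin) on a 40 mm high rectangular foot. Origin: centre of its underside. -x is its front, where the white label strip sticks out; z up. Seated, it stands on the well's floor, top 40 mm above the rim
- strip_end (a point): where the label strip sticks out of the wide cassette's front: 55 mm in front of its origin, 46 mm up
- narrow_cassette: cassette of the same shape but only 28 mm wide (y), for another printer; loose, to be left alone. Origin: centre of its underside
There are look-alikes about, which are no part of the job. Several things have the shape of the printer; the one meant has the colours described above.

How it is judged:
On the way, in this order (a step that is already met when the one before it is completed fails the run):
1. the wide cassette is fully home in the well while the cover is still open (horizontal distance between wide_cassette and well below 0.009 m and z of wide_cassette in the frame of well below 0.004 m and value of joint cover above 0.5 rad), for 0.2 s.
2. the cover is shut (value of joint cover below 0.025 rad), for 0.2 s.
At the end, for the whole second after the job is handed in: Cover latched shut (within 0.025 rad); wide cassette on the well's floor (4 mm in height, 9 mm in plan, upright within 0.08 rad), its strip end towards the printer's front; narrow cassette within 30 mm of its start (value of joint cover below 0.025 rad and horizontal distance between wide_cassette and well below 0.009 m and z of wide_cassette in the frame of well below 0.004 m and angle between wide_cassette's own z axis and vertical below 0.08 rad and x of strip_end in the frame of well below -0.03 m and distance of narrow_cassette from where it was at the start of the episode below 0.03 m); the robot touches nothing.
It fails at once if the narrow cassette is pushed away or taken (more than 30 mm) (distance of narrow_cassette from where it was at the start of the episode above 0.03 m).
It also fails if it takes over 58 s, if anything falls off the work surface, if the arm or the gripper's body presses on something with over 40 N, if the wrist force passes 120 N, or if a joint passes its speed limit or range.

ROBOT

A 6-joint arm with a two-finger parallel gripper is mounted at the origin on a cart in front of the work surface, level with it; the furniture and walls round the work are solid. World frame = base frame: x ahead of the robot, y to its left, z up, the work surface at z = 0. Lengths are in m, angles in rad, forces in N, time in s.
With the tool pointing down it reaches from about 0.275 to 0.725 m from the base axis. Payload 15.9 kg.
Tool frame: the origin (TCP) lies on the centre line of the jaws, within the pads' length; the fingertips stand tcp_to_tips ahead of it and the grasp point (between the pads) lies 11 mm behind it (tcp_to_tips is the distance from the TCP to the fingertips, in m); z points along the fingers, y is the line along which they close (so a half turn about z gives the same grasp; the last joint's range is limited). The gripper opens to 85 mm and grips with 20 to 120 N. Pads are 22 mm wide; open, the fingers measure 114 mm over their backs; the gripper's body (76 mm by 85 mm) begins 54 mm behind the grasp point. The pads swing forward as they close: fully open they stand 13 mm farther back than shut.
Start: joints at [-1.29, 0.213, -0.034, 1.323, 0, 1.571], TCP at [0.139, -0.48, 0.239] pointing down, gripper open.
Joint ranges: [-2.98, 2.98], [-0.74, 1.72], [-1.14, 1.35], [-2.1, 2.04], [-1.57, 1.44], [-3.14, 3.14]. Speed limits (rad/s): [1.89, 1.89, 2.39, 2.57, 3.14, 3.14].

INTERFACE

Orientations are given as a unit quaternion [w, x, y, z].
In Python, from cell import * gives the robot as it stands.
- The arm moves only by the tool move_arm, never from a script. Its argument "increments" is a list of rows, each a list of 7 numbers: the opening, from -1 (shut) to 1 (fully open), then the shift along the world's x, y, z in units of 5 cm (1.0 is 5 cm), then the turn, a rotation vector about the world's x, y, z in units of 120 degrees (1.0 is 120 degrees). In form: [[jaw, x, y, z, ax, ay, az], ...]. A call has 1 to 10 rows; each row shifts and turns the commanded pose from where the row before left it; what a row does not reach is not made up. A row lasts 1/10 s, in which the tool goes at most 50 mm and 8.59 degrees, less where a joint would pass 70% of its speed; a pose out of reach is approached as far as the arm can. A call with a number of a shift or a turn outside -1 to 1 is refused whole. A call with a gripper value outside its range is refused whole. The fingers move at their own pace and stop on an object; "grip_force" is the grip in N (left out, the last holds). Time passes only in rows, so rows that do not move let the fingers close. It gives the time, the measured TCP pose, the force, the opening and the grip force at its end, in the units of the state.
- get_obs(): the state, without advancing time (a new reading comes with each control period).
- camera(name): name is "scene" or "side" or "wrist"; returns a dict with "pixels" (400x640x3 uint8, red, green, blue), "fx", "fy", "cx", "cy" (pixels), "position" and "rotation" of the camera in the world. Camera axes: x right, y up, looking along -z (the intrinsics and any distortion apply to the point x, -y, -z); pixel columns grow to the right and rows downward; lengths in m; the calibration is good to about 2 mm. A picture is of the moment at which its call begins. There is no depth.
- close_job(): hands the job in; it is judged then, once.
Trained networks look in a picture, given as the dict that the camera call returned (one of the last four; its "shot" number tells which), for a name from the list of things; names that differ only in an ending like _2 or _b are one class to them, and where a whole thing is asked for, a point or a joint stands for the part that bears it (a point fixed in the world has none). Each returns a list of dicts, best first, with "conf" (0 to 1); they miss things now and then, are a little off and sometimes report something else, mostly with a low value. They report only what shows in the picture. A call takes as long as a camera call. They do not tell look-alikes from the thing itself.
- search_frame(name, picture): "extent" ([left, top, right, bottom] in pixels, round what is visible of it).
- regions_of(name, picture): "region" (400x640 bool, what is visible of it) and "extent" ([left, top, right, bottom] in pixels, round what is visible of it).
- pinpoint(name, picture): "point" ([column, row] in pixels: a listed point, or the origin of a listed thing).
The state is a dict: "t": time; "joint_positions": joint angles; "qd": joint speeds; "joint_efforts": joint torques, N m; "ee_pos": TCP position; "tool_rot": TCP orientation; "wrist_force": force on the tool from outside, world axes, zero at the start; "moment": the same for the moment, N m; "finger_gap": finger opening in m; "gripper_force": force on a finger pad.
Only numpy, scipy, OpenCV 4.12 (cv2) and the standard library are available. Lean on these libraries where they do the work, as an engineer would, in place of code of your own. Each camera call takes 0.05 s, during which the arm holds its last target. There are 200 camera calls.

## Working session

There is one attempt and no reset: what is moved stays moved. The work goes in short steps, Python scripts to look and compute and a tool call to move; the robot and the scene stay as the last step left them, time stands still between calls to the robot, and variables do not carry over. Pictures are saved under pics/ and viewed, at most 13 in all, crops included, and the job is handed in when it is done.

Besides the shell and the picture viewer there is one more tool, called after "Call:" by a JSON object that holds its "op" and its "data", one argument or row to a line. move_arm: Moves the arm, as the interface text tells. Shifts and turns lie within -1 to 1; 1 stands for 5 cm of shift or 120 degrees of turn. Its arguments: {"type":"object","properties":{"increments":{"type":"array"},"grip_force":{"type":"number"}},"required":["increments"]}

```bash
mkdir -p pics; cat > h.py <<'E'
from cell import *
import numpy as np, cv2
from scipy.spatial.transform import Rotation as R
def ray(c,p):
    d=np.array([(p[0]-c['cx'])/c['fx'],-(p[1]-c['cy'])/c['fy'],-1.]); return np.array(c['position']),np.array(c['rotation']).reshape(3,3)@d
def atz(c,p,z):
    o,d=ray(c,p); return o+d*(z-o[2])/d[2]
def proj(c,X):
    q=np.array(c['rotation']).reshape(3,3).T@(np.array(X)-c['position']); return [c['cx']-c['fx']*q[0]/q[2], c['cy']+c['fy']*q[1]/q[2]]
def save(c,n): cv2.imwrite('pics/'+n+'.png',c['pixels'][:,:,::-1])
E
cat > a.py <<'E'
from h import *
np.set_printoptions(precision=3,suppress=True)
for n in ['scene','side']:
    c=camera(n); save(c,n+'0'); print(n,c['position'],[k for k in c])
    for t,z in [('printer',0),('well',.04),('cover_hinge',.075),('cover_press',.2),('wide_cassette',0),('narrow_cassette',0),('strip_end',.046)]:
        for r in pinpoint(t,c)[:4]: print(t,round(r['conf'],2),np.round(r['point']),atz(c,r['point'],z))
print(get_obs())
E
python3 a.py
```

```text
scene [-0.124 -0.921  0.591] ['pixels', 'fx', 'fy', 'cx', 'cy', 'position', 'rotation', 'shot']Traceback (most recent call last):
  File "a.py", line 6, in <module>
    for r in pinpoint(t,c)[:4]: print(t,round(r['conf'],2),np.round(r['point']),atz(c,r['point'],z))
                                                                                ~~~^^^^^^^^^^^^^^^^
  File "h.py", line 7, in atz
    o,d=ray(c,p); return o+d*(z-o[2])/d[2]
        ~~~^^^^^
  File "h.py", line 5, in ray
    d=np.array([(p[0]-c['cx'])/c['fx'],-(p[1]-c['cy'])/c['fy'],-1.]); return np.array(c['position']),np.array(c['rotation']).reshape(3,3)@d
                                                                                                     ~~~~~~~~~~~~~~~~~~~~~~~~~~~~~~~^^^^^
ValueError: cannot reshape array of size 4 into shape (3,3)
```

View pics/scene0.png

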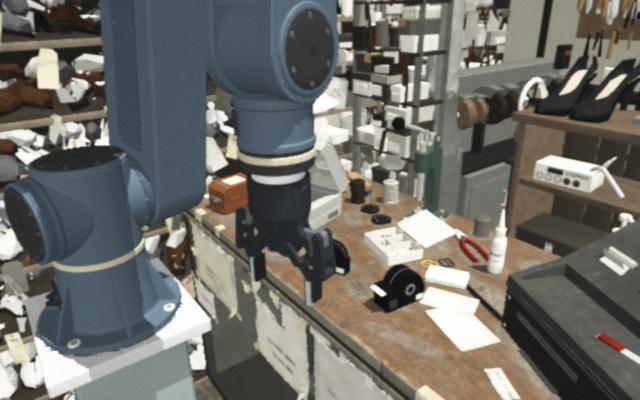

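The scene view shows a black cassette at (400,288), another partly hidden at (340,255), and the printer behind the arm near (330,200). The camera rotation is a quaternion, so I'll fix that in the helper.

```bash
sed -i "s/np.array(c\['rotation'\]).reshape(3,3)/rot(c)/" h.py; cat >> h.py <<'E'
def rot(c):
    return R.from_quat(c['rotation'],scalar_first=True).as_matrix()
E
python3 a.py
```

```text
scene [-0.124 -0.921  0.591] ['pixels', 'fx', 'fy', 'cx', 'cy', 'position', 'rotation', 'shot']
printer 0.72 [306. 220.] [0.567 0.097 0.   ]
printer 0.55 [234. 209.] [0.437 0.305 0.   ]
well 0.74 [303. 208.] [0.559 0.098 0.04 ]
well 0.72 [233. 199.] [0.433 0.293 0.04 ]
cover_hinge 0.82 [322. 190.] [0.637 0.109 0.075]
cover_hinge 0.67 [249. 186.] [0.481 0.274 0.075]
cover_press 0.72 [398. 302.] [ 0.283 -0.546  0.2  ]
cover_press 0.61 [221. 181.] [0.3   0.058 0.2  ]
cover_press 0.57 [317. 142.] [0.67  0.173 0.2  ]
wide_cassette 0.61 [396. 302.] [ 0.488 -0.351  0.   ]
narrow_cassette 0.74 [318. 142.] [1.085 0.736 0.   ]
narrow_cassette 0.65 [331. 269.] [ 0.459 -0.161  0.   ]
strip_end 0.86 [380. 287.] [ 0.449 -0.339  0.046]
side [-0.237 -1.009  0.857] ['pixels', 'fx', 'fy', 'cx', 'cy', 'position', 'rotation', 'shot']
printer 0.6 [228. 189.] [0.458 0.332 0.   ]
well 0.72 [228. 187.] [0.431 0.281 0.04 ]
cover_hinge 0.57 [239. 171.] [0.487 0.296 0.075]
cover_press 0.66 [215. 173.] [0.313 0.118 0.2  ]
wide_cassette 0.57 [381. 294.] [ 0.493 -0.362  0.   ]
narrow_cassette 0.69 [318. 263.] [ 0.446 -0.169 -0.   ]
strip_end 0.88 [363. 287.] [ 0.437 -0.353  0.046]
{'t': 0.9, 'joint_positions': array([-1.29 ,  0.213, -0.034,  1.323,  0.   ,  1.571]), 'qd': array([-0.   , -0.   , -0.001, -0.   ,  0.   ,  0.   ]), 'joint_efforts': array([ -0.   , -68.595,  48.733,   0.001,  -0.   ,  -0.   ]), 'ee_pos': array([ 0.139, -0.48 ,  0.239]), 'tool_rot': array([0.  , 0.99, 0.14, 0.  ]), 'wrist_force': array([0.659, 0.248, 0.017]), 'moment': array([-0.032, -0.016, -0.008]), 'gripper_force': 0.0, 'finger_gap': 0.08541349373790891}
```

View pics/side0.png

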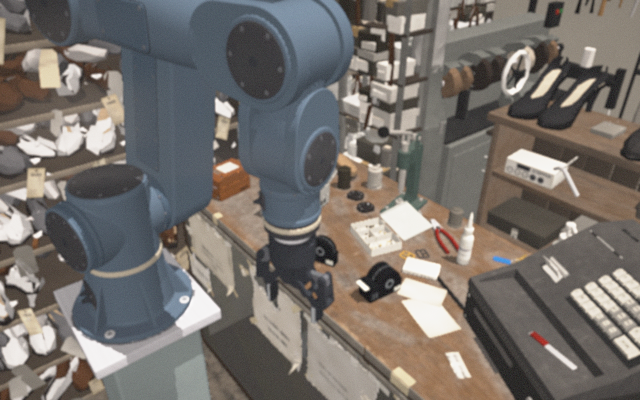

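The side view matches the networks. The wide cassette is at about (0.49,-0.355), the narrow one at (0.455,-0.165), and the printer at (0.56,0.10). The brown thing at (0.44,0.3) is a look-alike. I'll move over the wide cassette to look from close by.

Call:
{"op": "move_arm", "data": {
  "increments": [
    [1,0.7,0.4,0.2,0,0,-0.033],
    [1,0.7,0.4,0.2,0,0,-0.033],
    [1,0.7,0.4,0.2,0,0,-0.033],
    [1,0.7,0.4,0.2,0,0,-0.033],
    [1,0.7,0.4,0.2,0,0,-0.033],
    [1,0.7,0.4,0.2,0,0,-0.033],
    [1,0.7,0.4,0.2,0,0,-0.033],
    [1,0,0,0,0,0,0],
    [1,0,0,0,0,0,0]
  ],
  "grip_force": 40
}}

```text
t: 1.8
ee_pos: [0.3841, -0.34, 0.3092]
tool_rot: [0.0, 0.995, -0.1, -0.0]
wrist_force: [0.2, -0.1, -0.7]
finger_gap: 0.0853
gripper_force: 0.0
```

```bash
cat > b.py <<'E'
from h import *
import sys, cell
np.set_printoptions(precision=3,suppress=True)
print([ (k,getattr(cell,k)) for k in dir(cell) if 'tip' in k.lower()])
tag=sys.argv[1]
for n in sys.argv[2].split(','):
    c=camera(n); save(c,n+tag); print(n,c['position'],-rot(c)[:,2])
    for t,z in [('printer',0),('well',.04),('cover_hinge',.075),('cover_press',.23),('wide_cassette',0),('narrow_cassette',0),('strip_end',.046)]:
        for r in pinpoint(t,c)[:3]: print(t,round(r['conf'],2),np.round(r['point']),atz(c,r['point'],z))
o=get_obs(); print(o['t'],o['ee_pos'],o['tool_rot'],o['joint_positions'])
E
python3 b.py 1 wrist,scene
```

```text
[('tcp_to_tips', 0.008)]
wrist [ 0.451 -0.352  0.444] [-0.263  0.053 -0.963]
wide_cassette 0.75 [317.  82.] [ 0.495 -0.349  0.   ]
narrow_cassette 0.7 [187. 137.] [ 0.461 -0.157  0.   ]
strip_end 0.67 [322. 124.] [ 0.442 -0.346  0.046]
scene [-0.124 -0.921  0.591] [ 0.537  0.749 -0.387]
printer 0.76 [237. 207.] [0.453 0.314 0.   ]
printer 0.7 [305. 222.] [0.56  0.089 0.   ]
well 0.7 [302. 205.] [0.57  0.117 0.04 ]
well 0.7 [232. 198.] [0.435 0.301 0.04 ]
cover_hinge 0.95 [247. 188.] [0.471 0.266 0.075]
cover_hinge 0.84 [323. 185.] [0.663 0.138 0.075]
cover_press 0.79 [316. 144.] [0.597 0.078 0.23 ]
cover_press 0.61 [221. 180.] [ 0.267 -0.013  0.23 ]
wide_cassette 0.76 [397. 301.] [ 0.491 -0.35   0.   ]
narrow_cassette 0.86 [328. 269.] [ 0.454 -0.156  0.   ]
strip_end 0.63 [378. 290.] [ 0.44  -0.344  0.046]
2.6 [ 0.384 -0.34   0.309] [ 0.     0.995 -0.101  0.   ] [-0.726  0.242  0.178  1.507 -0.     2.619]
```

View pics/wrist1.png

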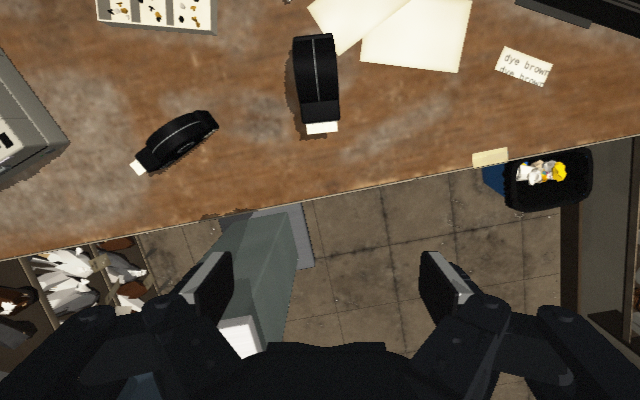

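The wrist view shows the wide cassette at (317,82), with its strip at the bottom (322,128). The narrow one is at (180,140), and the printer's edge is at far left. I'll fit the cassette pose by silhouette.

```bash
cat >> h.py <<'E'
def cass_pts(w=.048):
    y=w/2; a=np.linspace(0,2*np.pi,40)
    foot=np.array([[sx*.05,sy*y,z] for sx in(-1,1) for sy in(-1,1) for z in(0,.04)])
    drum=np.array([[.008+.036*np.cos(t),s*y,.039+.036*np.sin(t)] for t in a for s in(-1,1)])
    return [foot,drum]
def mask_of(c,parts,x,y,yaw,z=0):
    m=np.zeros((400,640),np.uint8); Rz=R.from_euler('z',yaw).as_matrix()
    for P in parts:
        q=np.array([proj(c,Rz@p+[x,y,z]) for p in P])
        cv2.fillConvexPoly(m,cv2.convexHull(np.round(q*16).astype(np.int32)),1,shift=4)
    return m>0
def fit(c,reg,parts,x0,z=0):
    from scipy.optimize import minimize
    g=lambda m: cv2.GaussianBlur(m.astype(np.float32),(0,0),1.5)
    t=g(reg); f=lambda v: float(np.sum((g(mask_of(c,parts,v[0],v[1],v[2],z))-t)**2))
    s=np.array([.01,.01,.15]); sim=np.vstack([x0]+[np.array(x0)+s*e for e in np.eye(3)])
    r=minimize(f,x0,method='Nelder-Mead',options=dict(initial_simplex=sim,xatol=1e-4,fatol=.01))
    m=mask_of(c,parts,*r.x,z); return r.x,(m&reg).sum()/(m|reg).sum()
E
python3 - <<'E'
from h import *
c=camera('wrist')
for r in regions_of('wide_cassette',c)[:3]:
    print(r['conf'],r['extent'])
    for y0 in(-.4,0): print(fit(c,r['region'],cass_pts(),[.493,-.35,y0]))
p=c['pixels'].copy()
m=mask_of(c,cass_pts(),.493,-.35,-.1).astype(np.uint8)
E
```

```text
0.62 [287.9, 32.4, 336.5, 133.1]
(array([ 0.49102535, -0.34950943, -0.10171649]), np.float64(0.8858829316281358))
(array([ 0.49123759, -0.34964654, -0.10239524]), np.float64(0.8868110236220472))
```

Call:
{"op": "move_arm", "data": {
  "increments": [
    [1,0.317,-0.028,-0.437,-0.005,-0.0536,0.007],
    [1,0.317,-0.028,-0.437,-0.005,-0.0536,0.007],
    [1,0.317,-0.028,-0.437,-0.005,-0.0536,0.007],
    [1,0.317,-0.028,-0.437,-0.005,-0.0536,0.007],
    [1,0.317,-0.028,-0.437,-0.005,-0.0536,0.007],
    [1,0.317,-0.028,-0.437,-0.005,-0.0536,0.007],
    [1,0.317,-0.028,-0.437,-0.005,-0.0536,0.007],
    [1,0,0,0,0,0,0],
    [1,0,0,0,0,0,0]
  ]
}}

```text
t: 3.6
ee_pos: [0.4882, -0.3506, 0.1646]
tool_rot: [-0.004, 0.932, -0.049, 0.36]
wrist_force: [0.1, -0.4, 0.7]
finger_gap: 0.0855
gripper_force: 0.0
```

```bash
cat > c.py <<'E'
from h import *
import sys
np.set_printoptions(precision=4,suppress=True)
o=get_obs(); q=R.from_quat(o['tool_rot'],scalar_first=True).as_matrix()
print(o['t'],o['ee_pos'],'grasp',o['ee_pos']-.011*q[:,2],'\n',q,o['joint_positions'],o['wrist_force'],o['finger_gap'])
for n in ['wrist','scene','side']:
    c=camera(n); save(c,n+sys.argv[1])
    for r in regions_of('wide_cassette',c)[:2]: print(n,r['conf'],r['extent'],fit(c,r['region'],cass_pts(),[.491,-.35,-.1]))
E
python3 c.py 2; python3 -c "
import cv2,numpy as np
cv2.imwrite('pics/m2.png',np.hstack([cv2.imread('pics/wrist2.png')[:,:],cv2.resize(cv2.imread('pics/scene2.png')[190:350,320:384+96],(400,400))])[:, 240-240:][:,:1040][:,:].copy()[:, 240:])"
```

```text
3.6 [ 0.4882 -0.3506  0.1646] grasp [ 0.4809 -0.3502  0.1727] 
 [[ 0.7358 -0.0883  0.6714]
 [-0.0937 -0.9952 -0.0281]
 [ 0.6706 -0.0422 -0.7406]] [-0.8816  0.0737 -0.6672  0.2852  0.5239  2.5142] [ 0.0594 -0.3501  0.7082] 0.08551099437530853
wrist 0.97 [296.8, 241.9, 361.6, 347.5] (array([ 0.5065, -0.3512, -0.101 ]), np.float64(0.8353161342066568))
scene 0.58 [372.1, 263.5, 427.4, 312.5] (array([ 0.4954, -0.3474, -0.1234]), np.float64(0.9481283422459893))
side 0.86 [356.7, 263.1, 403.1, 304.4] (array([ 0.4981, -0.3493, -0.0989]), np.float64(0.9251908396946565))
```

View pics/m2.png

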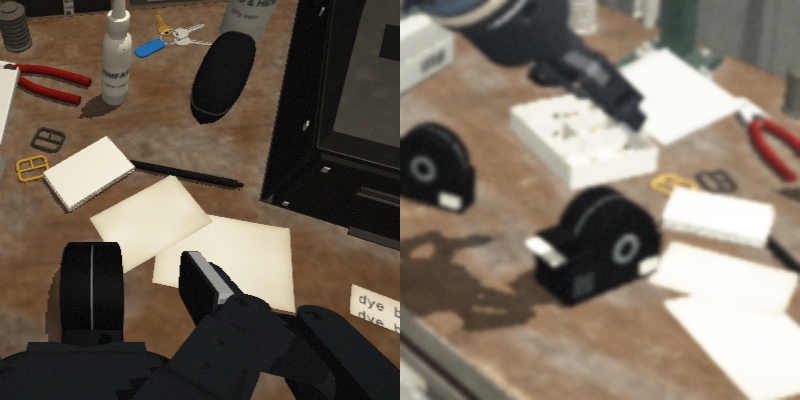

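```bash
cat >> h.py <<'E'
def goal(yaw,tilt):  # tool y along -y of thing, tool z forward-down
    return R.from_euler('z',yaw)*R.from_euler('y',-tilt)*R.from_quat([1,0,0,0])
def delta(tcp,Rg):
    o=get_obs(); q=R.from_quat(o['tool_rot'],scalar_first=True)
    print('shift units',np.round((np.array(tcp)-o['ee_pos'])/.05,3),'turn units',np.round((Rg*q.inv()).as_rotvec()/np.radians(120),4))
E
python3 - <<'E'
from h import *
G=goal(-.1,np.radians(42)); z=G.as_matrix()[:,2]
c=np.array([.495,-.349,0]); g=c+R.from_euler('z',-.1).apply([-.005,0,.064])
print(g,z,g+.011*z); delta(g+.011*z,G)
E
```

```text
[ 0.49002498 -0.34850083  0.064     ] [ 0.66578774 -0.06680159 -0.74314483] [ 0.49734864 -0.34923565  0.05582541]
shift units [ 0.158  0.038 -2.201] turn units [-0.0187  0.005  -0.0059]
```

Call:
{"op": "move_arm", "data": {
  "increments": [
    [1,0.08,0.02,-0.4,-0.0094,0.0025,-0.003],
    [1,0.08,0.02,-0.4,-0.0094,0.0025,-0.003],
    [1,0,0,-0.4,0,0,0],
    [1,0,0,-0.4,0,0,0],
    [1,0,0,-0.3,0,0,0],
    [1,0,0,-0.3,0,0,0],
    [1,0,0,0,0,0,0],
    [1,0,0,0,0,0,0]
  ]
}}

```text
t: 4.7
ee_pos: [0.4972, -0.3489, 0.0551]
tool_rot: [0.018, 0.932, -0.047, 0.358]
wrist_force: [-0.6, 0.1, 0.4]
finger_gap: 0.0854
gripper_force: 0.0
```

```bash
python3 - <<'E'
from h import *
G=goal(-.1,np.radians(42)); delta([.4973,-.3492,.0558],G)
a=camera('scene');b=camera('wrist')
cv2.imwrite('pics/m3.png',np.hstack([cv2.resize(a['pixels'][200:330,320:480],(480,390)),cv2.resize(b['pixels'],(320,390)) if 0 else cv2.resize(b['pixels'][150:400,220:420],(312,390))])[:,:,::-1])
E
```

```text
shift units [ 0.003 -0.007  0.013] turn units [-0.0004 -0.0002  0.0001]
```

View pics/m3.png

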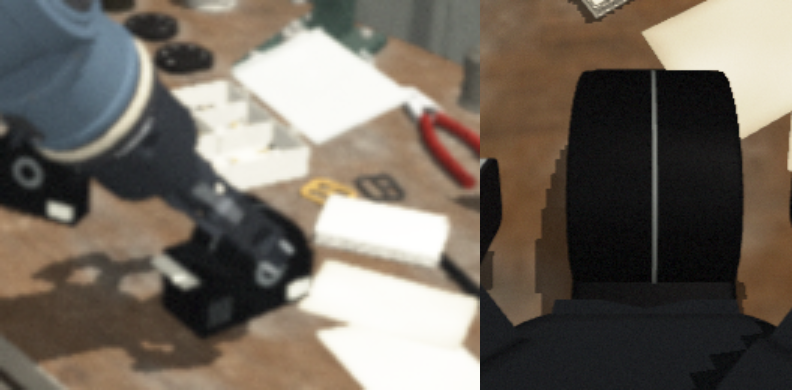

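The jaws straddle the drum and its seam is centred between them. Closing.

Call:
{"op": "move_arm", "data": {
  "increments": [
    [-1,0,0,0,0,0,0],
    [-1,0,0,0,0,0,0],
    [-1,0,0,0,0,0,0],
    [-1,0,0,0,0,0,0],
    [-1,0,0,0,0,0,0],
    [-1,0,0,0,0,0,0],
    [-1,0,0,0,0,0,0]
  ],
  "grip_force": 60
}}

```text
t: 5.5
ee_pos: [0.4972, -0.3491, 0.0554]
tool_rot: [0.018, 0.932, -0.047, 0.358]
wrist_force: [-3.9, -0.3, 6.1]
finger_gap: 0.0472
gripper_force: 61.5
```

Call:
{"op": "move_arm", "data": {
  "increments": [
    [-1,0,0,0.2,0,0,0],
    [-1,0,0,0.5,0,0,0],
    [-1,0,0,0.8,0,0,0],
    [-1,0,0,0.8,0,0,0],
    [-1,0,0,0.8,0,0,0],
    [-1,0,0,0.3,0,0,0],
    [-1,0,0,0,0,0,0],
    [-1,0,0,0,0,0,0]
  ]
}}

```text
t: 6.3
ee_pos: [0.4966, -0.3485, 0.224]
tool_rot: [0.017, 0.933, -0.047, 0.358]
wrist_force: [-0.3, 0.1, -2.1]
finger_gap: 0.0467
gripper_force: 62.1
```

```bash
cat > d.py <<'E'
from h import *
np.set_printoptions(precision=4,suppress=True)
box=[np.array([[x,y,z] for x in(-.095,.095) for y in(-.065,.065) for z in(0,.075)])]
for n in ['scene','side']:
    c=camera(n); save(c,n+'4')
    for r in regions_of('wide_cassette',c)[:2]:
      for z in(.164,.169): print(n,'cass',round(r['conf'],2),r['extent'],*fit(c,r['region'],cass_pts(),[.495,-.35,-.1],z))
    for t,z in [('printer',0),('well',.04),('cover_hinge',.075),('cover_press',.23)]:
        for r in pinpoint(t,c)[:3]: print(t,round(r['conf'],2),np.round(r['point']),atz(c,r['point'],z))
E
python3 d.py; cat > crop.py <<'E'
import cv2,numpy as np
a=cv2.imread('pics/scene4.png')[90:290,200:460];b=cv2.imread('pics/side4.png')[90:290,180:440]
cv2.imwrite('pics/m4.png',cv2.resize(np.vstack([a,b]),(780,600) if 0 else (390,600)))
E
python3 crop.py
```

```text
scene cass 0.84 [371.7, 199.1, 429.5, 236.4] [ 0.5019 -0.3375 -0.1264] 0.7331378299120235
scene cass 0.84 [371.7, 199.1, 429.5, 236.4] [ 0.4933 -0.3452 -0.0728] 0.7184046131667468
printer 0.68 [233. 209.] [0.4356 0.3069 0.    ]
printer 0.64 [316. 146.] [1.0408 0.6923 0.    ]
printer 0.62 [306. 220.] [0.5671 0.0976 0.    ]
well 0.97 [304. 207.] [0.5672 0.1038 0.04  ]
well 0.89 [236. 197.] [0.4465 0.2982 0.04  ]
cover_hinge 0.83 [321. 189.] [0.6355 0.1132 0.075 ]
cover_hinge 0.68 [247. 186.] [0.4768 0.2774 0.075 ]
cover_press 0.84 [318. 141.] [0.6181 0.0988 0.23  ]
cover_press 0.72 [219. 183.] [ 0.2557 -0.0276  0.23  ]
side cass 0.89 [361.4, 206.2, 406.9, 248.4] [ 0.5023 -0.3419 -0.0648] 0.6873315363881402
side cass 0.89 [361.4, 206.2, 406.9, 248.4] [ 0.4975 -0.347  -0.0347] 0.6829758713136729
printer 0.78 [228. 188.] [0.4602 0.3362 0.    ]
printer 0.69 [296. 207.] [0.5685 0.0976 0.    ]
printer 0.37 [295. 200.] [0.5929 0.1314 0.    ]
well 0.68 [295. 197.] [0.5639 0.0944 0.04  ]
well 0.68 [226. 184.] [0.4379 0.3022 0.04  ]
cover_hinge 0.98 [239. 169.] [0.4955 0.3091 0.075 ]
cover_hinge 0.76 [309. 180.] [0.6311 0.1059 0.075 ]
cover_press 0.74 [218. 172.] [0.2944 0.0641 0.23  ]
```

View pics/m4.png

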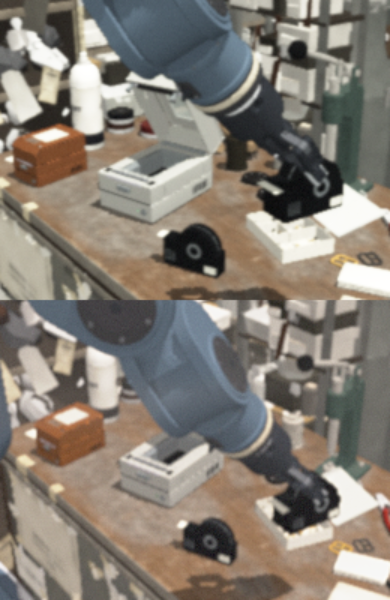

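Cassette lifted. The scene view shows the pale grey printer with its cover open at about (0.565,0.10), and the narrow cassette untouched. I'll move in front of the printer for a wrist view.

Call:
{"op": "move_arm", "data": {
  "increments": [
    [-1,-0.2,0.85,0.1,0,0,0.011],
    [-1,-0.2,0.85,0.1,0,0,0.011],
    [-1,-0.2,0.85,0.1,0,0,0.011],
    [-1,-0.2,0.85,0.1,0,0,0.011],
    [-1,-0.2,0.85,0.1,0,0,0.011],
    [-1,-0.2,0.85,0.1,0,0,0.011],
    [-1,-0.2,0.85,0.1,0,0,0.011],
    [-1,-0.2,0.85,0.1,0,0,0.011],
    [-1,-0.2,0.85,0.1,0,0,0.011],
    [-1,-0.2,0.85,0.1,0,0,0.011]
  ]
}}

```text
t: 7.9
ee_pos: [0.4029, 0.0504, 0.2725]
tool_rot: [-0.023, 0.932, 0.059, 0.357]
wrist_force: [1.5, -0.4, -1.9]
finger_gap: 0.0467
gripper_force: 62.3
```

Call:
{"op": "move_arm", "data": {
  "increments": [
    [-1,0,0,0,0,0,0],
    [-1,0,0,0,0,0,0]
  ]
}}

```text
t: 8.1
ee_pos: [0.4034, 0.0503, 0.2722]
tool_rot: [-0.024, 0.932, 0.06, 0.357]
wrist_force: [0.6, -0.8, -2.7]
finger_gap: 0.047
gripper_force: 62.5
```

```bash
python3 b.py 5 wrist,scene
```

```text
[('tcp_to_tips', 0.008)]
wrist [0.365 0.046 0.418] [ 0.44   0.058 -0.896]
printer 0.74 [134. 255.] [0.455 0.326 0.   ]
well 0.94 [312. 196.] [0.558 0.091 0.04 ]
cover_hinge 0.71 [304. 128.] [0.645 0.114 0.075]
cover_press 0.58 [ 76. 272.] [0.391 0.203 0.23 ]
cover_press 0.57 [298.  48.] [0.607 0.103 0.23 ]
wide_cassette 0.76 [323. 290.] [0.442 0.06  0.   ]
narrow_cassette 0.66 [488. 298.] [ 0.46  -0.154  0.   ]
scene [-0.124 -0.921  0.591] [ 0.537  0.749 -0.387]
printer 0.68 [305. 221.] [ 0.563  0.094 -0.   ]
printer 0.59 [235. 205.] [0.454 0.33  0.   ]
well 0.86 [234. 198.] [0.439 0.299 0.04 ]
well 0.8 [303. 208.] [0.562 0.103 0.04 ]
cover_hinge 0.65 [248. 187.] [0.474 0.266 0.075]
cover_hinge 0.62 [317. 141.] [0.933 0.538 0.075]
cover_press 0.7 [220. 181.] [ 0.265 -0.016  0.23 ]
cover_press 0.68 [316. 142.] [0.609 0.096 0.23 ]
wide_cassette 0.86 [257. 168.] [0.685 0.594 0.   ]
narrow_cassette 0.91 [327. 268.] [ 0.455 -0.152  0.   ]
strip_end 0.58 [238. 153.] [0.66  0.693 0.046]
8.9 [0.404 0.049 0.272] [-0.023  0.932  0.059  0.357] [ 0.115 -0.638 -0.878  0.601  0.009  3.134]
```

View pics/wrist5.png

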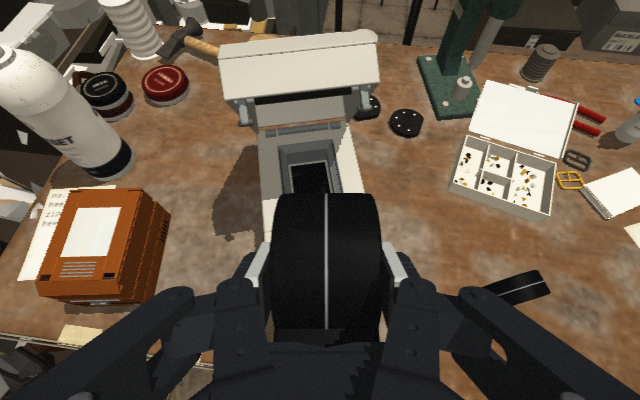

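The wrist view shows the cassette held straight (seam at column 326) and the well partly visible above it at about (310,165). The cover is up and the brown look-alike is at left. Joint 6 is near its limit, so I need the printer's yaw. I'll step sideways for an unobstructed view.

Call:
{"op": "move_arm", "data": {
  "increments": [
    [-1,-0.1,-0.6,0.1,0,0,0],
    [-1,-0.1,-0.6,0.1,0,0,0],
    [-1,-0.1,-0.6,0.1,0,0,0],
    [-1,-0.1,-0.6,0.1,0,0,0],
    [-1,0,0,0,0,0,0],
    [-1,0,0,0,0,0,0]
  ]
}}

```text
t: 9.5
ee_pos: [0.3867, -0.0556, 0.2885]
tool_rot: [-0.023, 0.933, 0.057, 0.355]
wrist_force: [-0.5, 0.2, -1.7]
finger_gap: 0.0473
gripper_force: 62.7
```

```bash
cat > e.py <<'E'
from h import *
import pickle
c=camera('wrist'); pickle.dump(c,open('w6.pkl','wb'))
x,y=np.round(proj(c,[.565,.10,.075])).astype(int); print(x,y, c['fx'])
x0=max(0,min(x-110,420)); y0=max(0,min(y-90,235)); print('crop',x0,y0)
cv2.imwrite('pics/m6.png',cv2.resize(c['pixels'][y0:y0+165,x0:x0+220],(800,600),interpolation=cv2.INTER_CUBIC)[:,:,::-1])
for t,z in [('well',.04),('cover_hinge',.075),('cover_press',.23)]:
  for r in pinpoint(t,c)[:2]: print(t,round(r['conf'],2),np.round(r['point']),atz(c,r['point'],z))
print(get_obs()['joint_positions'])
E
python3 e.py
```

```text
230 164 311.5856419240236
crop 120 74
well 0.85 [241. 183.] [0.55581367 0.09125648 0.04      ]
well 0.66 [ 58. 236.] [0.44629452 0.31475135 0.04      ]
cover_hinge 0.77 [233. 123.] [0.63607083 0.11412671 0.075     ]
cover_hinge 0.61 [ 63. 189.] [0.50089588 0.30856506 0.075     ]
cover_press 0.87 [  7. 248.] [0.38645643 0.16500245 0.23      ]
cover_press 0.69 [195.  38.] [0.61213026 0.10428241 0.23      ]
[-0.41067355 -0.62067783 -0.81218122  0.72739145  0.34986828  2.72143185]
```

View pics/m6.png

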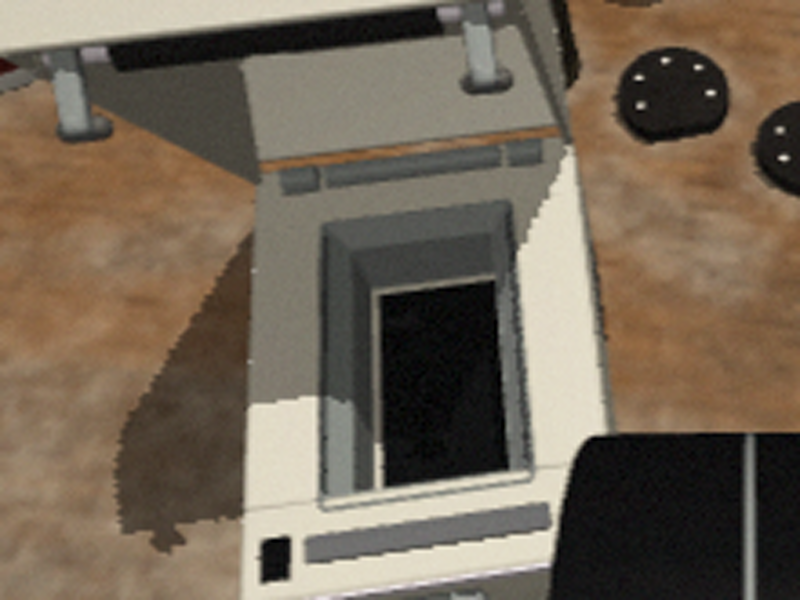

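The crop clearly shows the well. The flare's outer corners are rear-left (322,222), rear-right (510,203), front-right (532,478) and front-left (322,505). The tear bar is on the near side, so the front faces the robot.

```bash
python3 - <<'E'
from h import *
import pickle
np.set_printoptions(precision=4,suppress=True)
c=pickle.load(open('w6.pkl','rb'))
P=np.array([[322,222],[510,203],[532,478],[322,505]])/(800/220)+[120,74]
Q=np.array([atz(c,p,.075) for p in P]); print(Q)
print('sides',[np.linalg.norm(Q[i]-Q[(i+1)%4]) for i in range(4)],'centre',Q.mean(0))
f=(Q[0]+Q[1]-Q[2]-Q[3]); l=(Q[0]+Q[3]-Q[1]-Q[2]); print('yaw',np.arctan2(f[1],f[0]),np.arctan2(-l[0],l[1]))
# hinge-line/housing left edge check
E1=[atz(c,np.array(p)/(800/220)+[120,74],.075) for p in [(257,190),(246,480)]]; print(E1)
# held cassette: pose expected
o=get_obs();q=R.from_quat(o['tool_rot'],scalar_first=True); print(o['ee_pos'],q.as_matrix())
# cassette origin in tool frame, assuming no slip
T=R.from_quat([0.018,0.932,-0.047,0.358],scalar_first=True); print('cass in tool',T.inv().apply(np.array([.495,-.349,0])-[.4972,-.3491,.0554]))
# drum silhouette in wrist image
m=(c['pixels'].max(2)<45); 
for rr in (210,230,250,270,290,310): print(rr,np.where(m[rr,250:400])[0][[0,-1]]+250)
from numpy import *
for col in (300,345): print(col,[int(v) for v in np.where(m[150:380,col])[0][[0,-1]]+150])
E
```

```text
[[0.6098 0.1437 0.075 ]
 [0.6282 0.0718 0.075 ]
 [0.5097 0.0379 0.075 ]
 [0.4905 0.1083 0.075 ]]
sides [np.float64(0.07416586692717926), np.float64(0.12325415215600101), np.float64(0.07299772085627025), np.float64(0.12443671853046291)] centre [0.5596 0.0904 0.075 ]
yaw 0.2836232367224072 0.25883524042251865
[array([0.6222, 0.1742, 0.075 ]), array([0.4966, 0.1376, 0.075 ])]
[ 0.3868 -0.0534  0.2884] [[ 0.7406  0.129   0.6594]
 [ 0.0954 -0.9916  0.0867]
 [ 0.6651 -0.0013 -0.7468]]
cass in tool [-0.0387  0.0001  0.0397]
210 [276 376]
230 [272 379]
250 [270 382]
270 [262 390]
290 [250 399]
310 [250 399]
300 [193, 379]
345 [193, 379]
```

```bash
python3 - <<'E'
from h import *
import pickle
np.set_printoptions(precision=4,suppress=True)
c=pickle.load(open('w6.pkl','rb'))
o=get_obs();q=R.from_quat(o['tool_rot'],scalar_first=True)
T=R.from_quat([0.018,0.932,-0.047,0.358],scalar_first=True); Rc=R.from_euler('z',-.1)
for x in(.489,.492,.495,.498,.501):
    off=T.inv().apply(np.array([x,-.349-.1*(x-.495),0])-[.4972,-.3491,.0554]); rc=q*T.inv()*Rc
    D=[proj(c,rc.apply(p)+q.apply(off)+o['ee_pos']) for p in cass_pts()[1]]
    D=np.array(D); l=np.array([proj(c,rc.apply([.008,s*.024,.075])+q.apply(off)+o['ee_pos']) for s in(-1,1)])
    print(x,off,'top row',D[:,1].min(),'cols',D[:,0].min(),D[:,0].max(),rc.as_matrix()[:,2],rc.as_euler('zyx'))
cv2.imwrite('pics/m7.png',cv2.resize(c['pixels'][180:400,240:420],(490,600),interpolation=cv2.INTER_CUBIC)[:,:,::-1]*1)
E
```

```text
0.489 [-0.0432  0.0001  0.0356] top row 204.3353094632368 cols 265.03928050051866 382.54321780610877 [ 0.006  -0.0004  1.    ] [0.1301 0.006  0.0004]
0.492 [-0.041   0.0001  0.0377] top row 199.18732256291122 cols 265.626781528197 381.9046527255153 [ 0.006  -0.0004  1.    ] [0.1301 0.006  0.0004]
0.495 [-0.0387  0.0001  0.0397] top row 194.12302612316373 cols 266.2021472571451 381.2792743049833 [ 0.006  -0.0004  1.    ] [0.1301 0.006  0.0004]
0.498 [-0.0365  0.0001  0.0417] top row 189.14039577412586 cols 266.7657498401086 380.6666782530998 [ 0.006  -0.0004  1.    ] [0.1301 0.006  0.0004]
0.501 [-0.0342  0.0001  0.0437] top row 184.2374719130908 cols 267.31794636675374 380.06647663821906 [ 0.006  -0.0004  1.    ] [0.1301 0.006  0.0004]
```

The drum outline puts the cassette in the hand where I assumed it. The printer is at (0.5596,0.0904) with yaw 0.28, and its rim measures 124x73 mm as expected. Next I compute the approach.

```bash
cat >> h.py <<'E'
OFF=np.array([-.0384,.0001,.040]); PO=np.array([.5596,.0904,0]); PY=.28
G0=goal(PY,np.radians(42)); 
def pw(x,y,z): return PO+R.from_euler('z',PY).apply([x,y,z])
def cass_now():
    o=get_obs(); q=R.from_quat(o['tool_rot'],scalar_first=True); w=q.apply(OFF)+o['ee_pos']
    print('cassette in printer frame mm',np.round(1000*R.from_euler('z',-PY).apply(w-PO),1),'F',np.round(o['wrist_force'],1),'j',np.round(o['joint_positions'],2))
E
python3 - <<'E'
from h import *
for p in [(-.13,0,.10),(-.06,0,.087),(0,0,.082)]: delta(pw(*p)-G0.apply(OFF),G0)
cass_now()
E
```

```text
shift units [ 0.991  2.169 -2.66 ] turn units [-0.0001 -0.0027  0.0719]
shift units [ 2.337  2.556 -2.92 ] turn units [-0.0001 -0.0027  0.0719]
shift units [ 3.49   2.888 -3.02 ] turn units [-0.0001 -0.0027  0.0719]
cassette in printer frame mm [-207.9  -90.2  233. ] F [ 0.2  0.5 -0.4] j [-0.41 -0.62 -0.81  0.73  0.35  2.72]
```

Call:
{"op": "move_arm", "data": {
  "increments": [
    [-1,0.2,0.43,-0.4,0,0,0.0144],
    [-1,0.2,0.43,-0.4,0,0,0.0144],
    [-1,0.2,0.43,-0.5,0,0,0.0144],
    [-1,0.2,0.43,-0.6,0,-0.0027,0.0144],
    [-1,0.19,0.45,-0.6,0,0,0.0144],
    [-1,0,0,-0.16,0,0,0],
    [-1,0,0,0,0,0,0],
    [-1,0,0,0,0,0,0]
  ]
}}

```text
t: 10.5
ee_pos: [0.4362, 0.0546, 0.156]
tool_rot: [-0.05, 0.924, 0.13, 0.355]
wrist_force: [0.2, 0.1, -0.4]
finger_gap: 0.047
gripper_force: 62.7
```

```bash
python3 - <<'E'
from h import *
for p in [(-.06,0,.087),(0,0,.082)]: delta(pw(*p)-G0.apply(OFF),G0)
cass_now()
E
```

```text
shift units [ 1.349  0.396 -0.272] turn units [-0.      0.0002  0.0004]
shift units [ 2.502  0.728 -0.372] turn units [-0.      0.0002  0.0004]
cassette in printer frame mm [-130.3   -0.4  100.6] F [ 0.2  0.1 -0.4] j [-0.01 -0.42 -1.11  0.18  0.19  2.92]
```

Call:
{"op": "move_arm", "data": {
  "increments": [
    [-1,0.34,0.1,-0.05,0,0,0],
    [-1,0.34,0.1,-0.08,0,0,0],
    [-1,0.34,0.1,-0.08,0,0,0],
    [-1,0.33,0.1,-0.06,0,0,0],
    [-1,0.3,0.09,-0.03,0,0,0],
    [-1,0.3,0.085,-0.02,0,0,0],
    [-1,0,0,0,0,0,0]
  ]
}}

```text
t: 11.2
ee_pos: [0.5358, 0.0828, 0.1413]
tool_rot: [-0.049, 0.924, 0.129, 0.356]
wrist_force: [0.1, -0.1, -1.7]
finger_gap: 0.0469
gripper_force: 62.8
```

Call:
{"op": "move_arm", "data": {
  "increments": [
    [-1,0.2,0.055,-0.02,0,0,0],
    [-1,0.2,0.055,-0.02,0,0,0],
    [-1,0.152,0.043,-0.02,0,0,0],
    [-1,0,0,0,0,0,0],
    [-1,0,0,0,0,0,0]
  ]
}}

```text
t: 11.7
ee_pos: [0.5611, 0.0902, 0.1363]
tool_rot: [-0.05, 0.925, 0.129, 0.355]
wrist_force: [-0.2, -0.0, -1.3]
finger_gap: 0.0471
gripper_force: 62.8
```

```bash
cat > f.py <<'E'
from h import *
delta(pw(0,0,.04)-G0.apply(OFF),G0)
cass_now()
c=camera('scene')
cv2.imwrite('pics/m8.png',cv2.resize(c['pixels'][110:260,220:420],(800,600),interpolation=cv2.INTER_CUBIC)[:,:,::-1])
for r in pinpoint('cover_press',c)[:2]: print(r['conf'],r['point'],atz(c,r['point'],.224))
print('press px at th=1, 1.1,1.15:',[np.round(proj(c,pw(.085-.141*np.cos(t)+.055*np.sin(t),0,.075+.141*np.sin(t)+.055*np.cos(t)))) for t in(.9,1,1.1,1.15)])
E
python3 f.py
```

```text
shift units [ 0.004  0.016 -0.817] turn units [ 0.     -0.0002  0.0012]
cassette in printer frame mm [-0.4 -0.7 80.9] F [-0.2 -0.  -1.3] j [ 0.09 -0.06 -0.94 -0.03  0.12  3.  ]
0.62 [218.9, 180.7] [0.26995659 0.00248995 0.224     ]
0.59 [317.8, 141.9] [0.62640715 0.10978142 0.224     ]
press px at th=1, 1.1,1.15: [array([312., 146.]), array([315., 143.]), array([318., 141.]), array([320., 141.])]
```

No contact so far. Lowering into the well.

Call:
{"op": "move_arm", "data": {
  "increments": [
    [-1,0.004,0.016,-0.12,0,0,0],
    [-1,0,0,-0.12,0,0,0],
    [-1,0,0,-0.12,0,0,0],
    [-1,0,0,-0.12,0,0,0],
    [-1,0,0,0,0,0,0]
  ]
}}

```text
t: 12.3
ee_pos: [0.5608, 0.0909, 0.1111]
tool_rot: [-0.05, 0.925, 0.129, 0.354]
wrist_force: [-0.9, -0.4, -0.5]
finger_gap: 0.0472
gripper_force: 62.8
```

```bash
python3 f.py
```

```text
shift units [ 0.01   0.001 -0.314] turn units [ 0.0001 -0.0008  0.0012]
cassette in printer frame mm [-0.6  0.1 55.7] F [-0.9 -0.4 -0.5] j [ 0.1  -0.01 -0.98 -0.11  0.12  3.01]
0.75 [317.4, 145.3] [0.60545545 0.08323506 0.224     ]
0.61 [219.5, 180.3] [0.27213626 0.00398291 0.224     ]
press px at th=1, 1.1,1.15: [array([312., 146.]), array([315., 143.]), array([318., 141.]), array([320., 141.])]
```

View pics/m8.png

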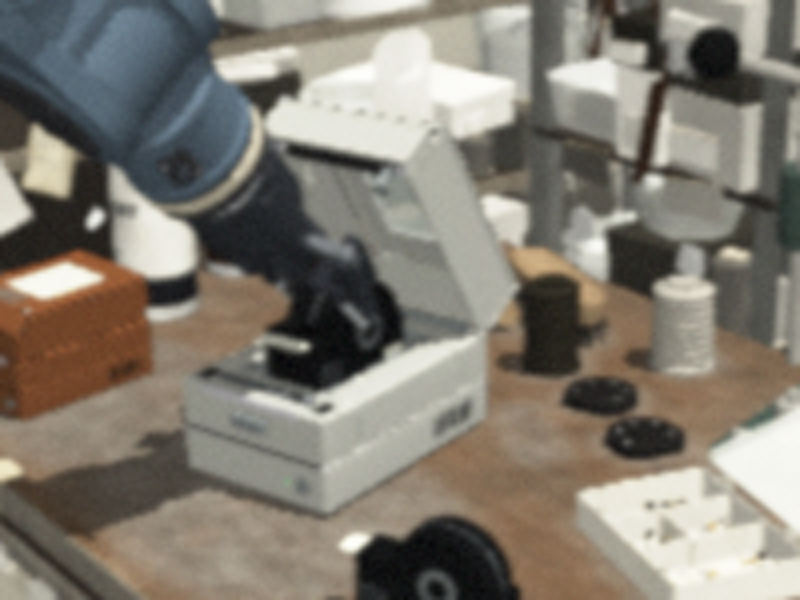

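The cassette is entering the well cleanly and the cover is clear of the gripper. Continuing.

Call:
{"op": "move_arm", "data": {
  "increments": [
    [-1,0.01,0,-0.08,0,0,0],
    [-1,0,0,-0.08,0,0,0],
    [-1,0,0,-0.06,0,0,0],
    [-1,0,0,-0.06,0,0,0],
    [-1,0,0,-0.03,0,0,0],
    [-1,0,0,0,0,0,0]
  ]
}}

```text
t: 13.0
ee_pos: [0.5618, 0.091, 0.0967]
tool_rot: [-0.05, 0.925, 0.129, 0.355]
wrist_force: [-0.7, 0.2, -0.9]
finger_gap: 0.0465
gripper_force: 62.8
```

```bash
python3 -c "
from h import *
cass_now()"
```

```text
cassette in printer frame mm [ 0.5 -0.1 41.3] F [-0.7  0.2 -0.9] j [ 0.09  0.02 -1.   -0.17  0.12  3.01]
```

Call:
{"op": "move_arm", "data": {
  "increments": [
    [-1,0,0,-0.03,0,0,0],
    [-1,0,0,-0.03,0,0,0],
    [-1,0,0,-0.02,0,0,0],
    [-1,0,0,0,0,0,0]
  ]
}}

```text
t: 13.4
ee_pos: [0.5638, 0.0914, 0.0954]
tool_rot: [-0.05, 0.924, 0.129, 0.357]
wrist_force: [-6.0, 0.1, 17.0]
finger_gap: 0.0467
gripper_force: 65.0
```

That is firm contact at floor height, so the cassette is seated. Opening, then backing out along the tool axis.

Call:
{"op": "move_arm", "data": {
  "increments": [
    [-1,0,0,0.03,0,0,0],
    [0.2,0,0,0.02,0,0,0],
    [0.5,0,0,0,0,0,0],
    [0.5,0,0,0,0,0,0],
    [0.5,0,0,0,0,0,0]
  ]
}}

```text
t: 13.9
ee_pos: [0.5619, 0.091, 0.0955]
tool_rot: [-0.05, 0.925, 0.129, 0.355]
wrist_force: [-0.1, -0.0, 0.2]
finger_gap: 0.0641
gripper_force: 0.0
```

Call:
{"op": "move_arm", "data": {
  "increments": [
    [0.5,-0.15,-0.043,0.18,0,0,0],
    [0.5,-0.3,-0.09,0.35,0,0,0],
    [0.5,-0.4,-0.12,0.45,0,0,0],
    [0.5,-0.5,-0.15,0.5,0,0,0],
    [0.5,-0.6,-0.17,0.5,0,0,0],
    [0.5,-0.4,-0.1,0.3,0,0,0],
    [0.5,0,0,0,0,0,0]
  ]
}}

```text
t: 14.6
ee_pos: [0.4439, 0.0569, 0.2121]
tool_rot: [-0.049, 0.924, 0.129, 0.357]
wrist_force: [0.3, 0.2, -0.3]
finger_gap: 0.064
gripper_force: 0.0
```

```bash
python3 - <<'E'
from h import *
c=camera('wrist'); save(c,'w9'); o=get_obs(); print(o['ee_pos'],o['tool_rot'],o['joint_positions'],o['wrist_force'])
for r in regions_of('wide_cassette',c)[:2]:
  print(r['conf'],r['extent'],'expected',mask_of(c,cass_pts(),*PO[:2],PY,.04).nonzero()[0].min())
  for z in (.04,.045): v,i=fit(c,r['region'],cass_pts(),[.56,.09,.28],z); print(z,v,i)
d=camera('scene')
for r in regions_of('wide_cassette',d)[:2]:
  for z in (.04,.045): print(r['conf'],z,fit(d,r['region'],cass_pts(),[.56,.09,.28],z))
for n in('wide_cassette','strip_end','cover_press'):
  for r in pinpoint(n,c)[:2]+pinpoint(n,d)[:2]: print(n,r['conf'],r['point'])
for q in (c,d): print('exp',proj(q,pw(0,0,.04)),proj(q,pw(-.055,0,.086)),[np.round(proj(q,pw(.085-.141*np.cos(t)+.055*np.sin(t),0,.075+.141*np.sin(t)+.055*np.cos(t)))) for t in(.9,1,1.1)])
a=c['pixels'][:400];b=cv2.resize(d['pixels'][130:230,260:360],(400,400),interpolation=cv2.INTER_CUBIC)
cv2.imwrite('pics/m9.png',np.hstack([a[:,120:520],b])[:,:,::-1])
E
```

```text
[0.44473212 0.05706396 0.21113536] [-0.049173    0.92401514  0.12885404  0.3566156 ] [ 0.00342437 -0.47520427 -0.97839556  0.34971356  0.18155726  2.93618524] [ 0.07923538 -0.31598245  0.59359975]
0.71 [297.0, 140.1, 349.9, 238.5] expected 143
0.04 [0.56198856 0.09193754 0.2771811 ] 0.9391219512195121
0.045 [0.56027029 0.09148647 0.27913945] 0.9127962085308057
0.67 0.04 (array([0.58587675, 0.13068944, 0.47426402]), np.float64(0.683649289099526))
0.67 0.045 (array([0.58244257, 0.12122157, 0.48972054]), np.float64(0.6741440377804014))
wide_cassette 0.98 [321.4, 200.6]
wide_cassette 0.68 [305.8, 211.6]
strip_end 0.88 [328.0, 233.4]
strip_end 0.61 [292.0, 201.1]
cover_press 0.71 [33.5, 255.5]
cover_press 0.57 [221.4, 180.2]
cover_press 0.56 [315.9, 145.2]
exp [np.float64(326.0219925832799), np.float64(202.12426096983816)] [np.float64(326.31332445592983), np.float64(232.6469520451983)] [array([326.,  32.]), array([326.,  13.]), array([326.,  -3.])]
exp [np.float64(304.48481884165636), np.float64(209.1523248924491)] [np.float64(291.4164395896585), np.float64(200.72084883881658)] [array([312., 146.]), array([315., 143.]), array([318., 141.])]
```

View pics/m9.png

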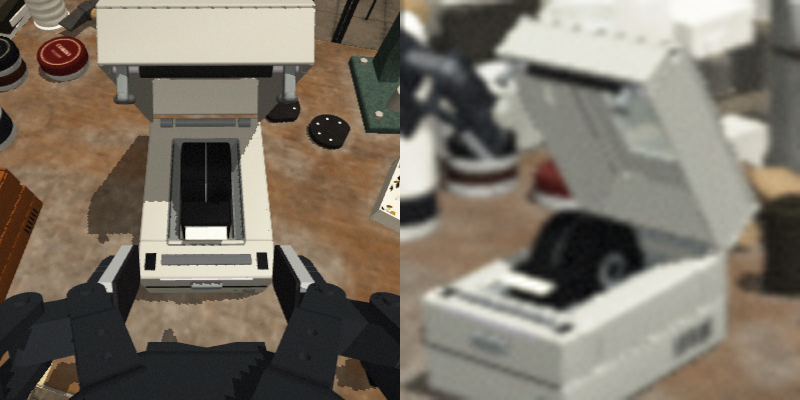

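The cassette is seated: the fit is at (0.562,0.092) with yaw 0.277 and z on the floor, and the strip faces front. Next comes the cover, so I'll raise and straighten the tool, then go behind the open cover with the jaws shut.

```bash
cat >> h.py <<'E'
GD=goal(PY,0)
def wp(x,ztip,y=0): delta(pw(x,y,ztip+.008),GD)
E
python3 - <<'E'
from h import *
wp(-.06,.32); wp(.095,.30)
E
```

```text
shift units [1.149 0.327 2.381] turn units [-0.0963  0.336   0.0011]
shift units [4.128 1.184 1.981] turn units [-0.0963  0.336   0.0011]
```

Call:
{"op": "move_arm", "data": {
  "increments": [
    [-1,0,0,0.5,-0.016,0.056,0],
    [-1,0,0,0.5,-0.016,0.056,0],
    [-1,0,0,0.5,-0.016,0.056,0],
    [-1,0.3,0.1,0.4,-0.016,0.056,0],
    [-1,0.4,0.11,0.3,-0.016,0.056,0],
    [-1,0.4,0.11,0.2,-0.016,0.056,0],
    [-1,0,0,0,0,0,0]
  ]
}}

```text
t: 15.8
ee_pos: [0.4954, 0.0714, 0.3057]
tool_rot: [-0.01, 0.988, 0.137, 0.063]
wrist_force: [-0.7, -0.3, -1.4]
finger_gap: -0.0001
gripper_force: 0.0
```

```bash
cat > g.py <<'E'
from h import *
import sys
a=[float(v) for v in sys.argv[1:]]
for x,z in zip(a[::2],a[1::2]): wp(x/1000,z/1000)
o=get_obs(); p=R.from_euler('z',-PY).apply(o['ee_pos']-PO)*1000; print('tip in printer mm',np.round(p-[0,0,8],1),'j',np.round(o['joint_positions'],2),o['wrist_force'])
E
python3 g.py 95 300
```

```text
shift units [3.109 0.904 0.046] turn units [-0.0179  0.0587  0.0017]
tip in printer mm [-66.9  -0.5 297.7] j [ 0.13  0.09 -0.02  1.33  0.02  3.  ] [-0.71321493 -0.27621145 -1.37939431]
```

Call:
{"op": "move_arm", "data": {
  "increments": [
    [-1,0.3,0.09,0.1,-0.006,0.02,0],
    [-1,0.45,0.13,0.05,-0.006,0.02,0],
    [-1,0.45,0.13,0,-0.006,0.019,0],
    [-1,0.45,0.13,0,0,0,0],
    [-1,0.45,0.13,0,0,0,0],
    [-1,0.45,0.13,0,0,0,0],
    [-1,0.45,0.13,0,0,0,0],
    [-1,0.11,0.03,0,0,0,0],
    [-1,0,0,0,0,0,0]
  ]
}}

```text
t: 16.7
ee_pos: [0.6472, 0.1155, 0.3143]
tool_rot: [0.0, 0.991, 0.137, 0.003]
wrist_force: [0.4, 0.6, 0.2]
finger_gap: 0.0002
gripper_force: 0.0
```

```bash
python3 g.py 95 216 66 223
```

```text
shift units [ 0.073  0.024 -1.807] turn units [-0.0004  0.0028  0.0021]
shift units [-0.484 -0.137 -1.667] turn units [-0.0004  0.0028  0.0021]
tip in printer mm [ 9.120e+01 -1.000e-01  3.063e+02] j [ 0.18  0.6   0.73  1.69 -0.    3.04] [0.37946011 0.60820465 0.20110332]
```

Down behind the cover, then bring it forward along its arc.

Call:
{"op": "move_arm", "data": {
  "increments": [
    [-1,0.04,0.01,-0.4,0,0.001,0],
    [-1,0.03,0.01,-0.5,0,0.001,0.002],
    [-1,0,0,-0.5,0,0,0],
    [-1,0,0,-0.4,0,0,0],
    [-1,0,0,0,0,0,0]
  ]
}}

```text
t: 17.2
ee_pos: [0.6484, 0.1159, 0.2233]
tool_rot: [-0.0, 0.99, 0.139, -0.0]
wrist_force: [-0.2, -0.4, -0.1]
finger_gap: 0.0003
gripper_force: 0.0
```

```bash
python3 g.py 66 223 37 214.5 11 200
```

```text
shift units [-0.507 -0.144  0.153] turn units [-0.0001 -0.0005  0.0002]
shift units [-1.065 -0.305 -0.017] turn units [-0.0001 -0.0005  0.0002]
shift units [-1.564 -0.448 -0.307] turn units [-0.0001 -0.0005  0.0002]
tip in printer mm [ 9.240e+01 -1.000e-01  2.153e+02] j [0.18 0.57 0.44 1.45 0.   3.04] [-0.23439917 -0.44476704 -0.09686063]
```

Call:
{"op": "move_arm", "data": {
  "increments": [
    [-1,-0.2,-0.057,0.05,0,0,0],
    [-1,-0.2,-0.057,0.05,0,0,0],
    [-1,-0.2,-0.057,0.02,0,0,0],
    [-1,-0.15,-0.043,-0.03,0,0,0],
    [-1,-0.15,-0.043,-0.05,0,0,0],
    [-1,-0.165,-0.047,-0.06,0,0,0],
    [-1,0,0,0,0,0,0]
  ]
}}

```text
t: 17.9
ee_pos: [0.5964, 0.1009, 0.2259]
tool_rot: [-0.0, 0.99, 0.139, 0.002]
wrist_force: [-1.0, 1.0, 0.6]
finger_gap: -0.0001
gripper_force: 0.0
```

```bash
cat >> g.py <<'E'
c=camera('scene')
for r in pinpoint('cover_press',c)[:3]: print(round(r['conf'],2),np.round(r['point']))
print([(t,*np.round(proj(c,pw(.085-.141*np.cos(t)+.055*np.sin(t),0,.075+.141*np.sin(t)+.055*np.cos(t))))) for t in(0,.05,.1,.2,.4,.6,.8,1)])
E
python3 g.py 11 200 -12 180.6 -31 157
```

```text
shift units [-0.525 -0.148 -0.358] turn units [-0.0005  0.0019  0.0002]
shift units [-0.967 -0.276 -0.746] turn units [-0.0005  0.0019  0.0002]
shift units [-1.332 -0.381 -1.218] turn units [-0.0005  0.0019  0.0002]
tip in printer mm [ 3.830e+01 -1.000e-01  2.179e+02] j [0.17 0.43 0.24 1.37 0.   3.03] [-0.98084769  0.95140879  0.60331655]
0.9 [310. 147.]
0.64 [221. 181.]
[(0, np.float64(290.0), np.float64(186.0)), (0.05, np.float64(291.0), np.float64(183.0)), (0.1, np.float64(292.0), np.float64(181.0)), (0.2, np.float64(293.0), np.float64(175.0)), (0.4, np.float64(297.0), np.float64(165.0)), (0.6, np.float64(303.0), np.float64(156.0)), (0.8, np.float64(308.0), np.float64(149.0)), (1, np.float64(315.0), np.float64(143.0))]
```

The cover is following, at about 0.83 rad.

Call:
{"op": "move_arm", "data": {
  "increments": [
    [-1,-0.18,-0.05,-0.1,0,0.001,0],
    [-1,-0.175,-0.05,-0.12,0,0.001,0],
    [-1,-0.17,-0.048,-0.14,0,0,0],
    [-1,-0.15,-0.043,-0.13,0,0,0],
    [-1,-0.15,-0.043,-0.13,0,0,0],
    [-1,-0.142,-0.042,-0.126,0,0,0],
    [-1,-0.125,-0.036,-0.15,0,0,0],
    [-1,-0.12,-0.035,-0.16,0,0,0],
    [-1,-0.12,-0.034,-0.16,0,0,0],
    [-1,0,0,0,0,0,0]
  ]
}}

```text
t: 19.0
ee_pos: [0.5302, 0.082, 0.1633]
tool_rot: [-0.001, 0.99, 0.139, -0.001]
wrist_force: [-0.7, 0.0, 0.5]
finger_gap: -0.0001
gripper_force: 0.2
```

```bash
python3 g.py -38 144 -46 130
```

```text
shift units [-0.142 -0.042 -0.227] turn units [-0.0004 -0.0011  0.0001]
shift units [-0.296 -0.087 -0.507] turn units [-0.0004 -0.0011  0.0001]
tip in printer mm [-3.060e+01  1.000e-01  1.553e+02] j [ 0.15  0.31 -0.09  1.17  0.    3.01] [-0.74638183  0.04783017  0.49039917]
0.92 [295. 175.]
0.75 [220. 180.]
[(0, np.float64(290.0), np.float64(186.0)), (0.05, np.float64(291.0), np.float64(183.0)), (0.1, np.float64(292.0), np.float64(181.0)), (0.2, np.float64(293.0), np.float64(175.0)), (0.4, np.float64(297.0), np.float64(165.0)), (0.6, np.float64(303.0), np.float64(156.0)), (0.8, np.float64(308.0), np.float64(149.0)), (1, np.float64(315.0), np.float64(143.0))]
```

Call:
{"op": "move_arm", "data": {
  "increments": [
    [-1,-0.1,-0.03,-0.1,0,0,0],
    [-1,-0.1,-0.03,-0.1,0,0,0],
    [-1,-0.1,-0.03,-0.08,0,0,0],
    [-1,-0.1,-0.027,-0.06,0,0,0],
    [-1,0,0,-0.06,0,0,0],
    [-1,0,0,0,0,0,0]
  ]
}}

```text
t: 19.7
ee_pos: [0.5098, 0.0761, 0.1433]
tool_rot: [-0.001, 0.99, 0.139, -0.001]
wrist_force: [-0.1, 0.1, 0.7]
finger_gap: -0.0001
gripper_force: 0.0
```

Call:
{"op": "move_arm", "data": {
  "increments": [
    [-1,0,0,-0.04,0,0,0],
    [-1,0,0,-0.03,0,0,0],
    [-1,0,0,-0.02,0,0,0],
    [-1,0,0,0,0,0,0]
  ]
}}

```text
t: 20.1
ee_pos: [0.5105, 0.0762, 0.1388]
tool_rot: [-0.001, 0.99, 0.139, -0.001]
wrist_force: [-0.2, 0.2, -0.9]
finger_gap: -0.0003
gripper_force: 0.0
```

```bash
python3 g.py -50 130
```

```text
shift units [ 0.022  0.007 -0.015] turn units [-0.0004 -0.0009  0.0001]
tip in printer mm [-51.1  -0.  130.8] j [ 0.15  0.29 -0.19  1.09  0.    3.01] [-0.22461627  0.15817261 -0.93716021]
0.92 [290. 188.]
0.75 [220. 183.]
[(0, np.float64(290.0), np.float64(186.0)), (0.05, np.float64(291.0), np.float64(183.0)), (0.1, np.float64(292.0), np.float64(181.0)), (0.2, np.float64(293.0), np.float64(175.0)), (0.4, np.float64(297.0), np.float64(165.0)), (0.6, np.float64(303.0), np.float64(156.0)), (0.8, np.float64(308.0), np.float64(149.0)), (1, np.float64(315.0), np.float64(143.0))]
```

Call:
{"op": "move_arm", "data": {
  "increments": [
    [-1,0,0,-0.03,0,0,0],
    [-1,0,0,-0.03,0,0,0],
    [-1,0,0,0,0,0,0]
  ]
}}

```text
t: 20.5
ee_pos: [0.5108, 0.0763, 0.1376]
tool_rot: [-0.001, 0.99, 0.139, 0.0]
wrist_force: [-9.3, -1.0, 27.0]
finger_gap: -0.0003
gripper_force: 13.5
```

Call:
{"op": "move_arm", "data": {
  "increments": [
    [-1,0,0,-0.03,0,0,0],
    [-1,0,0,-0.03,0,0,0],
    [-1,0,0,0,0,0,0]
  ]
}}

```text
t: 20.8
ee_pos: [0.5109, 0.0763, 0.1369]
tool_rot: [-0.0, 0.99, 0.139, 0.001]
wrist_force: [-26.3, -4.2, 67.7]
finger_gap: 0.0
gripper_force: 33.8
```

That is a hard stop well above the 10 N catch force. Lifting off to check.

Call:
{"op": "move_arm", "data": {
  "increments": [
    [-1,0,0,0.15,0,0,0],
    [-1,0,0,0.4,0,0,0],
    [-1,0,0,0.6,0,0,0],
    [-1,-0.4,-0.2,0.8,0,0,0],
    [-1,-0.5,-0.3,0.8,0,0,0],
    [-1,-0.5,-0.5,0.6,0,0,0],
    [-1,-0.5,-0.7,0.3,0,0,0],
    [-1,0,-0.7,0,0,0,0],
    [-1,0,0,0,0,0,0],
    [-1,0,0,0,0,0,0]
  ]
}}

```text
t: 21.8
ee_pos: [0.4156, -0.0442, 0.3155]
tool_rot: [-0.001, 0.99, 0.138, -0.001]
wrist_force: [0.9, 0.6, -0.3]
finger_gap: -0.0
gripper_force: 0.0
```

```bash
python3 g.py -50 130; python3 - <<'E'
from h import *
c=camera('scene');d=camera('wrist')
print([(r['conf'],r['point'],atz(d,r['point'],.13)) for r in pinpoint('cover_press',d)[:2]],'expect',pw(-.056,0,.13))
print([(r['conf'],r['point'],atz(c,r['point'],0)) for r in pinpoint('narrow_cassette',c)[:2]])
cv2.imwrite('pics/m10.png',np.hstack([cv2.resize(c['pixels'][130:290,240:400],(400,400),interpolation=cv2.INTER_CUBIC),d['pixels'][:,60:460]])[:,:,::-1])
E
```

```text
shift units [ 1.92   2.417 -3.55 ] turn units [-0.0004 -0.0007  0.001 ]
tip in printer mm [-175.6  -89.6  307.5] j [-0.11  0.04 -0.04  1.49  0.    2.76] [ 0.9390776   0.57150599 -0.27030668]
0.78 [221. 180.]
0.71 [292. 185.]
[(0, np.float64(290.0), np.float64(186.0)), (0.05, np.float64(291.0), np.float64(183.0)), (0.1, np.float64(292.0), np.float64(181.0)), (0.2, np.float64(293.0), np.float64(175.0)), (0.4, np.float64(297.0), np.float64(165.0)), (0.6, np.float64(303.0), np.float64(156.0)), (0.8, np.float64(308.0), np.float64(149.0)), (1, np.float64(315.0), np.float64(143.0))]
[(0.91, [234.1, 63.0], array([0.50277119, 0.07396874, 0.13      ])), (0.76, [4.6, 85.5], array([0.42147803, 0.28328549, 0.13      ]))] expect [0.5057809  0.07492408 0.13      ]
[(0.7, [329.6, 267.6], array([ 0.46074048, -0.15506564,  0.        ]))]
```

View pics/m10.png

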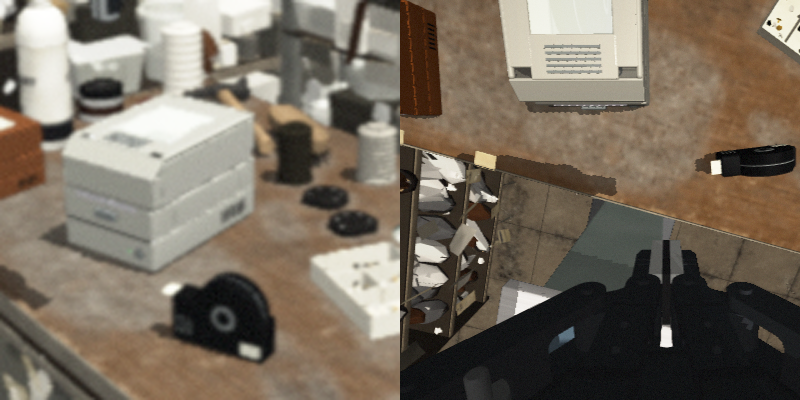

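The cover looks shut with even seams, and the narrow cassette is untouched. I'll check the angle numerically from the bevel and roof edges.

```bash
python3 - <<'E'
from h import *
def cover(t):
    P=[(u,y,h) for y in(-.065,.065) for u,h in((0,0),(0,.055),(.16,.055),(.18,.035),(.18,0))]
    return np.array([[.085-u*np.cos(t)+h*np.sin(t),y,.075+u*np.sin(t)+h*np.cos(t)] for u,y,h in P])
box=np.array([[x,y,z] for x in(-.095,.095) for y in(-.065,.065) for z in(0,.075)])
for n in('scene','side','wrist'):
    c=camera(n)
    for name,base in(('cover',[]),('printer',[box])):
        for r in regions_of(name,c):
            s=[]
            for t in(-.02,0,.02,.04,.06,.08):
                m=mask_of(c,base+[cover(t)],*PO[:2],PY); s.append(round((m&r['region']).sum()/(m|r['region']).sum(),3))
            if max(s)>.4: print(n,name,round(r['conf'],2),s,'top px',r['extent'][1])
    rr=[p['point'] for k in range(1) for p in pinpoint('cover_press',c)]; print(rr)
for t in(0,.06):
  print([np.round(proj(camera('scene'),pw(*p)),1) for p in cover(t)[[2,3,7,8]]])
E
```

```text
scene cover 0.82 [np.float64(0.883), np.float64(0.918), np.float64(0.94), np.float64(0.949), np.float64(0.924), np.float64(0.89)] top px 170.0
scene printer 0.63 [np.float64(0.911), np.float64(0.911), np.float64(0.906), np.float64(0.904), np.float64(0.899), np.float64(0.892)] top px 166.5
[[218.9, 182.2], [289.3, 186.3]]
side cover 0.9 [np.float64(0.871), np.float64(0.882), np.float64(0.905), np.float64(0.915), np.float64(0.906), np.float64(0.88)] top px 155.6
side printer 0.69 [np.float64(0.909), np.float64(0.904), np.float64(0.906), np.float64(0.903), np.float64(0.903), np.float64(0.9)] top px 153.8
[[283.4, 181.9], [217.1, 172.1]]
wrist cover 0.85 [np.float64(0.947), np.float64(0.95), np.float64(0.944), np.float64(0.939), np.float64(0.931), np.float64(0.931)] top px 0.0
wrist printer 0.9 [np.float64(0.97), np.float64(0.967), np.float64(0.96), np.float64(0.953), np.float64(0.944), np.float64(0.937)] top px 1.2
[[232.3, 62.9], [7.2, 88.6]]
[array([304.6, 193.4]), array([300. , 202.9]), array([268.3, 183.2]), array([263.7, 192.1])]
[array([305.4, 189.6]), array([300.5, 198.8]), array([268.9, 179.6]), array([264.1, 188.3])]
```

The images leave 0–0.04 rad, so I'll settle it by touch: descend slowly and note the height at which force begins.

Call:
{"op": "move_arm", "data": {
  "increments": [
    [-1,0.4,0.48,-0.3,0,0,0],
    [-1,0.4,0.48,-0.4,0,0,0],
    [-1,0.4,0.48,-0.5,0,0,0],
    [-1,0.4,0.48,-0.6,0,0,0],
    [-1,0.32,0.48,-0.7,0,0,0],
    [-1,0,0,-0.5,0,0,0],
    [-1,0,0,-0.25,0,0,0],
    [-1,0,0,0,0,0,0]
  ]
}}

```text
t: 23.9
ee_pos: [0.5105, 0.0763, 0.1512]
tool_rot: [-0.001, 0.99, 0.14, -0.002]
wrist_force: [-0.9, 0.7, -0.2]
finger_gap: -0.0
gripper_force: 0.0
```

```bash
python3 g.py -52 138 | sed -n 1,2p
```

```text
shift units [-0.017 -0.005 -0.104] turn units [-0.0002 -0.0024 -0.0001]
tip in printer mm [-51.1   0.  143.2] j [ 0.15  0.28 -0.17  1.12  0.    3.01] [-0.87033773  0.66561799 -0.17294675]
```

Call:
{"op": "move_arm", "data": {
  "increments": [
    [-1,0,0,-0.08,0,0,0],
    [-1,0,0,-0.06,0,0,0],
    [-1,0,0,0,0,0,0]
  ]
}}

```text
t: 24.3
ee_pos: [0.5116, 0.0762, 0.146]
tool_rot: [-0.001, 0.99, 0.139, -0.001]
wrist_force: [-0.5, 0.9, -0.4]
finger_gap: 0.0004
gripper_force: 0.0
```

Call:
{"op": "move_arm", "data": {
  "increments": [
    [-1,0,0,-0.03,0,0,0],
    [-1,0,0,-0.02,0,0,0],
    [-1,0,0,0,0,0,0]
  ]
}}

```text
t: 24.6
ee_pos: [0.5116, 0.0762, 0.1435]
tool_rot: [-0.001, 0.99, 0.139, -0.001]
wrist_force: [0.7, -0.2, -0.1]
finger_gap: 0.0
gripper_force: 0.0
```

Call:
{"op": "move_arm", "data": {
  "increments": [
    [-1,0,0,-0.03,0,0,0],
    [-1,0,0,-0.02,0,0,0],
    [-1,0,0,0,0,0,0]
  ]
}}

```text
t: 24.9
ee_pos: [0.5115, 0.0762, 0.1408]
tool_rot: [-0.001, 0.99, 0.139, -0.001]
wrist_force: [-0.4, 0.1, -0.3]
finger_gap: 0.0001
gripper_force: 0.0
```

Call:
{"op": "move_arm", "data": {
  "increments": [
    [-1,0,0,-0.03,0,0,0],
    [-1,0,0,-0.02,0,0,0],
    [-1,0,0,0,0,0,0]
  ]
}}

```text
t: 25.2
ee_pos: [0.5115, 0.0762, 0.1383]
tool_rot: [-0.001, 0.99, 0.139, -0.001]
wrist_force: [-0.0, -0.6, 0.1]
finger_gap: -0.0001
gripper_force: 0.0
```

There is no contact down to tip height 130.3 mm with nothing holding the cover, so it is latched at its shut height. Backing off and handing in.

Call:
{"op": "move_arm", "data": {
  "increments": [
    [-1,0,0,0.5,0,0,0],
    [-1,0,0,0.8,0,0,0],
    [-1,-0.3,0,0.8,0,0,0],
    [-1,-0.3,0,0.4,0,0,0],
    [-1,0,0,0,0,0,0],
    [-1,0,0,0,0,0,0]
  ]
}}

```text
t: 25.8
ee_pos: [0.4818, 0.0763, 0.2635]
tool_rot: [-0.001, 0.99, 0.139, -0.0]
wrist_force: [0.0, 0.5, -0.0]
finger_gap: -0.0003
gripper_force: 0.0
```

```bash
python3 -c "
from cell import *
print(close_job())"
```

```text
the job is handed in; nothing more can be done
None
```

I seated the wide cassette in the well with its strip end to the front, latched the cover shut (touch-checked), left the narrow cassette where it lay, and handed in the job at about 26 s; no verdict came back.

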